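# Start a recorded crush test by its switches

## Robot

A 6-joint arm with a two-finger parallel gripper is mounted at the origin on the work surface. World frame = base frame: x ahead of the robot, y to its left, z up, the work surface at z = 0. Lengths are in m, angles in degrees, forces in N, time in s.
With the tool pointing down it reaches from about 0.4 to 0.825 m from the base axis. Payload 7 kg.
Tool frame: the origin (TCP) lies on the mounting face of the last link; the fingertips stand 173 mm ahead of it and the grasp point (between the pads) lies arm.hold_point_z ahead of it (arm.hold_point_z is the distance from the TCP to the grasp point, in m); z points along the fingers, y is the line along which they close (so a half turn about z gives the same grasp; the last joint's range is limited). The gripper opens to 85 mm and grips with 20 to 120 N. Pads are 22 mm wide; open, the fingers measure 114 mm over their backs; the gripper's body (76 mm by 85 mm) begins 54 mm behind the grasp point. The pads swing forward as they close: fully open they stand 13 mm farther back than shut.
Start: joints at [81.079, 20.546, 0.682, 0, -70.136, -16.507], TCP at [0.29, 0.61, 0.405] pointing down, gripper open.
Joint ranges: [-176.03, 176.03], [-82.01, 121.73], [-58.28, 71.71], [-173.87, 95.51], [-174.79, -0.11], [-173.66, 173.66]. Speed limits (degrees/s): [136.94, 136.94, 172.46, 180, 180, 180].

## Interface

Orientations are given as [roll, pitch, yaw] about the fixed x, y, z axes, in that order (R = Rz(yaw) Ry(pitch) Rx(roll)).
In Python, from rig import arm gives the robot as it stands.
- The arm moves only by the shell command python3 -m inch 'ROWS'. ROWS is JSON, a list of rows, each a list of 5 numbers: the opening in per cent of the stroke, from 0 (shut) to 100 (fully open), then the shift along the tool's x, y, z scaled (see below), then the turn about the tool's z scaled (see below). In form: [[hand, tx, ty, tz, yaw], ...]. A call has 1 to 20 rows; each row shifts and turns the commanded pose from where the row before left it, along the tool's axes as they then stand; what a row does not reach is not made up. The controller multiplies each number of a shift by 0.03 m and each number of a turn by 0.08 rad. A row lasts 1/12 s, in which the tool goes at most 41.7 mm and 7.16 degrees, less where a joint would pass 70% of its speed; a pose out of reach is approached as far as the arm can. A call with a number of a shift or a turn outside -1 to 1 is refused whole. A call with a gripper value outside its range is refused whole. The fingers move at their own pace and stop on an object; the grip force is fixed at half the most. Time passes only in rows, so rows that do not move let the fingers close. It gives the time, the measured TCP pose, the force, the opening and the grip force at its end, in the units of the state.
- arm.read_state(): the state, without advancing time (a new reading comes with each control period).
- arm.grab_frame(name): name is "scene" or "top" or "wrist"; returns a dict with "image" (384x512x3 uint8, red, green, blue), "vertical_fov" (degrees; the focal length in pixels is half the picture's height over the tangent of half this angle, whatever the lens; pixels are square), "cx", "cy" (the principal point, pixels), "k1" (the pictures are not rectified: a ray, as slopes to the right and down, at radius r is drawn at 1 + k1 r^2 times it, then the intrinsics apply), "rvec" (rotation vector, rad) and "tvec" (3), from world to camera coordinates, as OpenCV has them. Camera axes: x right, y down, z forward; pixel columns grow to the right and rows downward; lengths in m; the calibration is good to about 2 mm. A picture is of the moment at which its call begins. There is no depth.
- arm.hand_in(): hands the job in; it is judged then, once.
The state is a dict: "clock": time; "joint_pos": joint angles; "joint_velocities": joint speeds; "joint_efforts": joint torques, N m; "tcp_pos": TCP position; "ee_rot": TCP orientation; "wrist_force": force on the tool from outside, world axes, zero at the start; "torque": the same for the moment, N m; "opening": opening from 0.0 (shut) to 1.0 (fully open); "grip_force": force on a finger pad.
Only numpy, scipy, OpenCV 4.12 (cv2) and the standard library are available. Lean on these libraries where they do the work, as an engineer would, in place of code of your own. Each camera call takes 0.05 s, during which the arm holds its last target. There are 200 camera calls.

## Task

Start the recorded crush test: first press down the raised wing of the red recorder's white rocker so that it is fully on, then press the blue key on the push-button station fully in so that it stays down, then press the green key fully down with the fingers and keep holding it - finish while still holding it down. Keep to that order, do not press the yellow or red key, and only touch: lift nothing, do not shove the recorder about, and leave everything else on the bench where it stands.

Things in the scene. Friction and masses are not known exactly. Their poses are not given: they have to be found in the camera images.
- station: black push-button station fixed to the bench, 190 x 150 x 50 mm, origin at the centre of its underside; x runs from the key end to the flat blue display end, y to its left. Its four keys sit in a 2 x 2 block at x = -55 or 7 mm, y = -31 or 31 mm, 62 mm apart, on its top; which colour is in which place changes
- set_key (a joint): how far the blue key is pressed: 0 up, 0.007 m fully down (7 mm). It has no spring: about 4 N moves it and it stays down where it is left.
- set_key_top (a point): centre of the top face of the blue key (round, 28 mm across, top 73 mm above the bench when up; it stands 11 mm out of its dark 44 mm collar and 4 mm when fully down); z up; moves with the key
- run_key (a joint): how far the green key is pressed: 0 up, 0.007 m fully down (7 mm). Spring return: about 1.5 N to start, 5 N fully down; comes up when let go.
- run_key_top (a point): centre of the top face of the green key (round, 28 mm across, top 73 mm above the bench when up; it stands 11 mm out of its dark 44 mm collar and 4 mm when fully down); z up; moves with the key
- run_key_base: dark collar of the green key, 44 mm across, 12 mm high, origin at the centre of its underside; carries the green key
- jog_key (a joint): how far the yellow key is pressed: 0 up, 0.007 m fully down (7 mm). Spring return: about 1.5 N to start, 5 N fully down; comes up when let go. Not to be pressed.
- jog_key_top (a point): centre of the top face of the yellow key (round, 28 mm across, top 73 mm above the bench when up; it stands 11 mm out of its dark 44 mm collar and 4 mm when fully down); z up; moves with the key
- halt_key (a joint): how far the red key is pressed: 0 up, 0.007 m fully down (7 mm). Spring return: about 1.5 N to start, 5 N fully down; comes up when let go. Not to be pressed.
- halt_key_top (a point): centre of the top face of the red key (round, 28 mm across, top 73 mm above the bench when up; it stands 11 mm out of its dark 44 mm collar and 4 mm when fully down); z up; moves with the key
- recorder: red audio recorder box standing loose on the bench, 130 (x) x 200 (y) x 45 mm (z), 0.8 kg, origin at the centre of its underside, z up. On its top, centred at (0, -35 mm), the white rocker; two black knobs 14 mm high at (-30, 75) and (30, 75) mm
- rocker (a joint): angle of the white two-winged rocker switch: 0 off (the wing with the green bar, on the recorder's +y side, slopes up), 0.32 rad fully on (that wing level, the other one up). Each wing is 36 mm (recorder x) by 31 mm (recorder y) and 8 mm thick; the pivot runs along the recorder's x axis at (0, -35, 52) mm of the recorder. No spring: about 3 N on the wing moves it and it stays where it is left
- rocker_on (a point): point to press on the top of the rocker's wing with the green bar, 19 mm from the pivot; moves with the rocker: about 66 mm above the bench when off, 60 mm when on; its frame turns with the rocker
- probe: loose aluminium compression probe, disc 44 mm across with a 16 mm stem, 45 mm high; origin under its centre
- dish: loose steel sample dish, 70 mm across, 25 mm high; origin under its centre
- hexkey: loose T-handled hex key lying on the bench, black handle 85 mm long and 18 mm thick, steel blade 100 mm along its x; origin under the middle of the handle
- tripod: loose mini tripod with a microphone, 215 mm high, legs 73 mm out; origin under its centre
- headphones: loose headphones lying flat, about 210 x 250 x 43 mm; origin between the ear cups
- bowl: loose steel bowl, 220 mm across, 80 mm high; origin under its centre
- mug: loose blue mug, 80 mm across, 95 mm high; origin under its centre
Things that resemble listed ones, but are neither listed nor needed, are in the scene too. Of the things that look like the recorder, take the one that is farthest from the robot's base at the start.

How it is judged:
By the outcome, as a careful person would: the job done as asked, in the order asked, and still so for the second after the job is handed in, while the arm keeps its last pose, push and grip.
It also fails if it takes over 48 s, if anything falls off the work surface, if the arm or the gripper's body presses on something with over 40 N, if the wrist force passes 120 N, or if a joint passes its speed limit or range.

## Working session

There is one attempt and no reset: what is moved stays moved. The work goes in short steps, Python scripts to look and compute and a shell command to move; the robot and the scene stay as the last step left them, time stands still between calls to the robot, and variables do not carry over. Pictures are saved under pics/ and viewed, at most 10 in all, crops included, and the job is handed in when it is done.

```bash
mkdir -p pics
cat > h.py <<'E'
import numpy as np,cv2,json
from rig import arm
def grab(n):
    f=arm.grab_frame(n); cv2.imwrite(f'pics/{n}_{int(arm.read_state()["clock"]*1000)}.png',f['image'][:,:,::-1]); return f
def K(f):
    h=f['image'].shape[0]; F=h/2/np.tan(np.radians(f['vertical_fov'])/2)
    return np.array([[F,0,f['cx']],[0,F,f['cy']],[0,0,1.]]),np.array([f['k1'],0,0,0,0.])
def cast(f,px,z):
    k,d=K(f); p=cv2.undistortPoints(np.array(px,float).reshape(-1,1,2),k,d).reshape(-1,2)
    R=cv2.Rodrigues(np.array(f['rvec'],float))[0]; t=np.array(f['tvec'],float).ravel()
    c=-R.T@t; r=np.c_[p,np.ones(len(p))]@R
    return c+r*((z-c[2])/r[:,2])[:,None]
def proj(f,P):
    k,d=K(f); return cv2.projectPoints(np.array(P,float).reshape(-1,1,3),np.array(f['rvec'],float),np.array(f['tvec'],float),k,d)[0].reshape(-1,2)
def hsv(f): return cv2.cvtColor(f['image'],cv2.COLOR_RGB2HSV)
def blobs(m,amin=15):
    n,l,s,c=cv2.connectedComponentsWithStats(m.astype(np.uint8)); return [(s[i],c[i].round(1)) for i in range(1,n) if s[i][4]>=amin]
E
python3 - <<'E'
from h import *
ims=[grab(n)['image'] for n in('scene','top','wrist')]
cv2.imwrite('pics/a.png',ims[0][:,:,::-1]);cv2.imwrite('pics/b.png',ims[1][:,:,::-1]);cv2.imwrite('pics/c.png',ims[2][:,:,::-1])
print(arm.hold_point_z,arm.read_state())
E
```

```text
0.1547 {'clock': 0.15, 'joint_pos': array([ 8.10782566e+01,  2.05817527e+01,  6.45622892e-01, -1.32404605e-02,
       -7.01354596e+01, -1.65060726e+01]), 'joint_velocities': array([ 0.1005718 , -0.23277901,  0.18316247,  0.04974081, -0.12095869,
       -0.01959573]), 'joint_efforts': array([-1.17502670e-03, -5.83875346e+01,  2.93648672e+01,  6.94047824e+00,
       -4.26454426e-03,  1.17608715e-05]), 'tcp_pos': array([0.28978316, 0.60947456, 0.40398448]), 'ee_rot': array([ 1.79927824e+02, -8.40584558e-03, -2.54323175e+01]), 'wrist_force': array([ 0.7271126 , -0.55370294,  0.52598788]), 'torque': array([-0.02142365, -0.01615664, -0.02489572]), 'grip_force': 0.0, 'opening': 0.9987749658686924}
```

View pics/a.png

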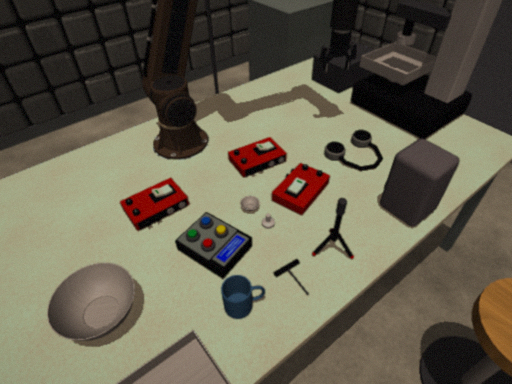

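View pics/b.png

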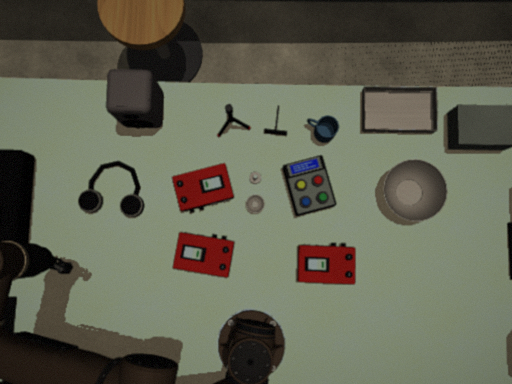

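The scene shows three red recorders. The farthest from the base is at about (203,187) in the top view, with its knobs on the left. The station is at about (308,185) in that view, with keys yellow (301,184), red (318,181), blue (306,202) and green (323,197).

Run:
```python
from h import *
f=grab('top');g=grab('scene');im=f['image']
print(K(f)[0][0,0],cast(f,[(250,345)],0))
cv2.imwrite('pics/crop.png',cv2.resize(im[150:230,160:350],None,fx=4.2,fy=4.2,interpolation=cv2.INTER_CUBIC)[:,:,::-1])
H=hsv(f);h,s,v=cv2.split(H)
sub=np.zeros_like(h,bool);sub[150:225,275:345]=1
for n,a,b in(('Y',22,34),('G',45,80),('B',100,125)):
    for st,c in blobs(sub&(h>=a)&(h<=b)&(s>110)&(v>50),15): print(n,st,c,cast(f,[c],.073)[0])
for st,c in blobs(sub&((h<8)|(h>172))&(s>110)&(v>50),15): print('R',st,c,cast(f,[c],.073)[0])
m=((h<8)|(h>172))&(s>130)&(v>50); m=m.astype(np.uint8); m[:,:160]=0;m[:,245:]=0;m[:150]=0;m[222:]=0
cs,_=cv2.findContours(m,cv2.RETR_EXTERNAL,cv2.CHAIN_APPROX_NONE);c=max(cs,key=cv2.contourArea)
r=cv2.minAreaRect(c);b=cv2.boxPoints(r);print(r,cast(f,b,.045),cast(f,[r[0]],.045))
fill=np.zeros_like(m);cv2.fillPoly(fill,[c],1)
for st,cc in blobs((fill>0)&(s<90)&(v>110),5):print('W',st,cc,cast(f,[cc],.058)[0])
for st,cc in blobs((fill>0)&(h>35)&(h<90)&(s>50)&(v>60),2):print('g',st,cc,cast(f,[cc],.066)[0])
```

```text
498.31589276662066 [[-0.00542952  0.00450891  0.        ]]
Y [297 180   9   9  64] [300.8 184.2] [ 0.55904019 -0.16273065  0.073     ]
G [319 193   8   8  52] [322.5 196.5] [ 0.51710409 -0.23913453  0.073     ]
B [290 159  29  15 263] [304.  165.8] [ 0.62492039 -0.17331395  0.073     ]
B [302 197   8   9  55] [305.5 201.1] [ 0.49959958 -0.1798015   0.073     ]
R [314 176   9   8  59] [317.8 179.5] [ 0.5769893  -0.22231671  0.073     ]
((202.3687744140625, 186.6790313720703), (35.48268127441406, 54.91069793701172), 75.52970886230469) [[0.58129764 0.29990487 0.045     ]
 [0.63529167 0.11039869 0.045     ]
 [0.51148653 0.07511372 0.045     ]
 [0.45839296 0.26320116 0.045     ]] [[0.54631371 0.18730982 0.045     ]]
W [203 177  18  13 144] [212.  182.8] [0.55938761 0.15201741 0.058     ]
g [205 181   3   7  16] [206.1 184.2] [0.55291353 0.17202112 0.066     ]
```

View pics/crop.png

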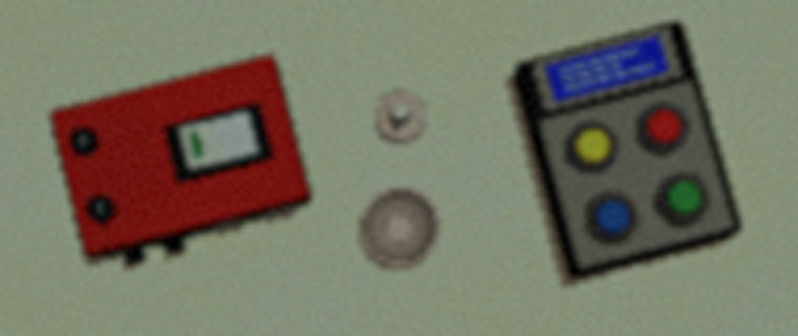

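The top-view crop shows the green bar at about (196,145), the knobs on the left, and four keys. The spacings I measured match the given 62 mm and 130x200 mm. The press point is about (0.552, 0.171). Next I move over it with the fingers shut.

```bash
python3 -m inch '[[0,0.79,0.52,0,0],[0,0.79,0.52,0,0],[0,0.79,0.52,0,0],[0,0.79,0.52,0,0],[0,0.79,0.52,0,0],[0,0.79,0.52,0,0],[0,0.79,0.52,0,0],[0,0.79,0.52,0,0],[0,0.79,0.52,0,0],[0,0.79,0.52,0,0],[0,0.79,0.52,0,0],[0,0.79,0.52,0,0],[0,0.79,0.52,0,0],[0,0.79,0.52,0,0],[0,0.79,0.52,0,0],[0,0.79,0.52,0,0],[0,0.79,0.52,0,0],[0,0.79,0.52,0,0],[0,0,0,0,0],[0,0,0,0,0]]'
python3 -m inch '[[0,0,0,0.3,0.97],[0,0,0,0.3,0.97],[0,0,0,0.3,0.97],[0,0,0,0.3,0.97],[0,0,0,0.3,0.97],[0,0,0,0.3,0.97],[0,0,0,0.3,0.97],[0,0,0,0.3,0.97],[0,0,0,0.3,0.97],[0,0,0,0.3,0.97],[0,0,0,0.3,0.97],[0,0,0,0,0],[0,0,0,0,0],[0,0,0,0,0]]'
cat >> h.py <<'E'
def go(x,y):
    from scipy.spatial.transform import Rotation as Q
    s=arm.read_state(); R=Q.from_euler('xyz',s['ee_rot'],degrees=True).as_matrix()
    tip=s['tcp_pos']+.173*R[:,2]
    d=R.T@(np.array([x,y,tip[2]])-tip); print('tip',tip,'tilt',R[:,2],'rows units',d/.03,'F',s['wrist_force'],s['ee_rot'])
E
python3 - <<'E'
from h import *
go(.552,.171)
f=grab('wrist'); H=hsv(f); h,s,v=cv2.split(H)
P=[[.552,.171,.066],[.556,.1536,.055],[.5463,.1873,.045]]
im=f['image'][:,:,::-1].copy()
for p,c in zip(proj(f,P),((255,0,0),(255,0,255),(0,255,255))): cv2.circle(im,tuple(int(a) for a in p),3,c,-1);print(p)
cv2.imwrite('pics/w1.png',im)
for st,cc in blobs((h>40)&(h<85)&(s>90)&(v>50),20):print('g',st,cc,cast(f,[cc],.066)[0])
E
```

```text
clock: 1.92
tcp_pos: [0.555, 0.1715, 0.4045]
ee_rot: [180.0, 0.0, -25.6]
wrist_force: [-1.4, 0.1, -0.5]
opening: -0.0
grip_force: 0.0
clock: 3.08
tcp_pos: [0.5546, 0.1734, 0.3063]
ee_rot: [-180.0, -0.0, -74.1]
wrist_force: [0.5, -0.1, 0.2]
opening: 0.001
grip_force: 0.0
tip [0.55466037 0.17341838 0.13327775] tilt [ 5.94808039e-04  1.66596921e-04 -9.99999809e-01] rows units [ 5.33193058e-02  1.07328533e-01 -6.61767702e-05] F [ 0.51931845 -0.13724941  0.18027885] [-1.79964609e+02 -1.28362739e-04 -7.41454190e+01]
[259.53843338 203.45235988]
[260.75105183 172.7573617 ]
[260.29925329 216.464281  ]
g [239 196  33  13 370] [254.8 201.9] [0.55526025 0.17081726 0.066     ]
```

View pics/w1.png

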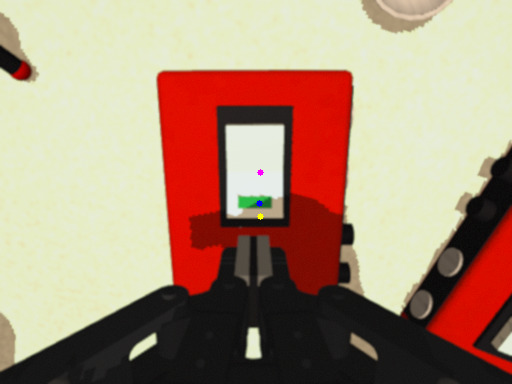

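The wrist view shows the rocker with its green bar at (255,202), which casts to (0.555, 0.171), within 3 mm of the top-view estimate. The tip stands just above it, so I descend.

```bash
python3 -m inch '[[0,0.08,0,0.3,0],[0,0,0,0.3,0],[0,0,0,0.3,0],[0,0,0,0.3,0],[0,0,0,0.3,0],[0,0,0,0.3,0],[0,0,0,0.1,0],[0,0,0,0.1,0],[0,0,0,0.1,0],[0,0,0,0.1,0],[0,0,0,0.1,0],[0,0,0,0,0],[0,0,0,0,0],[0,0,0,0,0]]'; python3 -c "
from h import *
go(.555,.171)"
```

```text
clock: 4.3
tcp_pos: [0.5551, 0.1704, 0.2367]
ee_rot: [180.0, -0.0, -74.3]
wrist_force: [-0.3, 0.2, -0.4]
opening: -0.001
grip_force: 0.0
tip [0.55507459 0.17038573 0.06374067] tilt [-1.78667324e-04 -1.27389260e-04 -9.99999976e-01] rows units [-2.03865402e-02 -3.13408695e-03 -2.16417376e-06] F [-0.29689756  0.18301939 -0.38711943] [ 1.79988173e+02 -4.26410158e-03 -7.43370445e+01]
```

```bash
python3 -m inch '[[0,0,0,0.05,0],[0,0,0,0.05,0],[0,0,0,0,0],[0,0,0,0,0]]'; python3 -m inch '[[0,0,0,0.05,0],[0,0,0,0,0],[0,0,0,0,0]]';python3 -m inch '[[0,0,0,0.03,0],[0,0,0,0,0],[0,0,0,0,0]]'
```

```text
clock: 4.63
tcp_pos: [0.5553, 0.1706, 0.2337]
ee_rot: [-180.0, 0.0, -74.3]
wrist_force: [-0.2, 0.3, 0.8]
opening: 0.001
grip_force: 0.6
clock: 4.88
tcp_pos: [0.5553, 0.1707, 0.2334]
ee_rot: [-179.9, -0.0, -74.3]
wrist_force: [-4.6, 1.7, 11.4]
opening: 0.002
grip_force: 5.8
clock: 5.13
tcp_pos: [0.5552, 0.1707, 0.2332]
ee_rot: [-179.9, -0.0, -74.3]
wrist_force: [-6.5, 0.8, 18.9]
opening: 0.001
grip_force: 9.2
```

The tip stopped at 0.060 m with 19 N, which is the height given for fully on. I retract and check.

```bash
python3 -m inch '[[0,0,0,-0.3,0],[0,0,0,-0.8,0],[0,0,0,-0.8,0],[0,0,0,-0.8,0],[0,0,0,0,0],[0,0,0,0,0]]'
python3 - <<'E'
from h import *
f=grab('wrist');cv2.imwrite('pics/w2.png',f['image'][60:260,130:380,::-1])
h,s,v=cv2.split(hsv(f))
for st,cc in blobs((h>40)&(h<85)&(s>90)&(v>50),20):print('g',st,cc,cast(f,[cc],.060)[0])
E
python3 -m inch '[[0,0.768,0.353,0,0],[0,0.768,0.353,0,0],[0,0.768,0.353,0,0],[0,0.768,0.353,0,0],[0,0.768,0.353,0,0],[0,0.768,0.353,0,0],[0,0.768,0.353,0,0],[0,0.768,0.353,0,0],[0,0.768,0.353,0,0],[0,0.768,0.353,0,0],[0,0.768,0.353,0,0],[0,0.768,0.353,0,0],[0,0.768,0.353,0,0],[0,0.768,0.353,0,0],[0,0,0,0,0],[0,0,0,0,0],[0,0,0,0,0]]'
python3 - <<'E'
from h import *
go(.4996,-.1798)
f=grab('wrist');cv2.imwrite('pics/w3.png',f['image'][:,:,::-1])
h,s,v=cv2.split(hsv(f))
for n,m in (('Y',(h>21)&(h<35)),('G',(h>45)&(h<80)),('B',(h>100)&(h<125)),('R',(h<8)|(h>172))):
  for st,cc in blobs(m&(s>130)&(v>50),300):print(n,st,cc,cast(f,[cc],.073)[0])
E
```

```text
clock: 5.63
tcp_pos: [0.5554, 0.1705, 0.3138]
ee_rot: [-179.8, 0.1, -74.3]
wrist_force: [-1.0, -0.9, 0.1]
opening: 0.003
grip_force: 0.0
g [241 199  31  11 327] [256.1 204.2] [0.55395292 0.17410467 0.06      ]
clock: 7.1
tcp_pos: [0.4992, -0.1801, 0.3114]
ee_rot: [179.9, 0.0, -74.4]
wrist_force: [-0.0, 0.1, -0.7]
opening: 0.002
grip_force: 0.0
tip [ 0.49887563 -0.18012594  0.13835535] tilt [-1.82843627e-03  1.38334974e-04 -9.99998319e-01] rows units [-3.96549361e-03 -2.61786444e-02 -4.26456856e-05] F [-0.04922955  0.0589899  -0.68816241] [ 1.79901237e+02  3.58279612e-02 -7.43875991e+01]
Y [ 133  182   45   43 1507] [155. 203.] [ 0.56142878 -0.16529106  0.073     ]
G [ 225   82   46   47 1634] [247.7 105.1] [ 0.52001087 -0.24062652  0.073     ]
B [  29   77   71  147 5343] [ 64.1 145.5] [ 0.62312049 -0.18706344  0.073     ]
B [ 229  181   41   43 1402] [249.1 201.9] [ 0.50306337 -0.18236753  0.073     ]
R [ 122   83   49   48 1817] [145.7 106.3] [ 0.57838652 -0.22375413  0.073     ]
R [ 411   84  101  202 8416] [480.1 208.7] [ 0.35515965 -0.21856997  0.073     ]
```

View pics/w2.png

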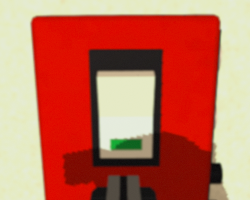

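View pics/w3.png

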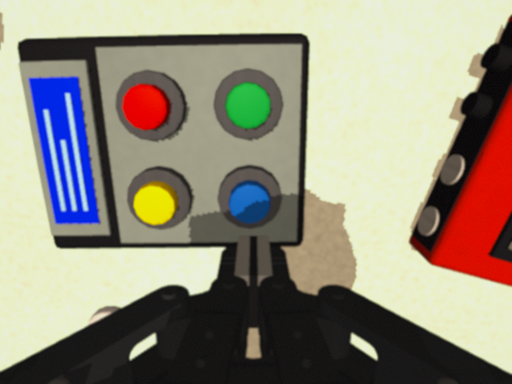

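In the first crop the far wing is now raised and the bar wing is level, so the rocker is on. The second view shows blue at (249,202) and green at (248,105). Blue is at about (0.502, -0.1815), so I press it.

```bash
python3 -m inch '[[0,0.07,-0.08,0.4,0],[0,0,0,0.4,0],[0,0,0,0.4,0],[0,0,0,0.4,0],[0,0,0,0.3,0],[0,0,0,0.1,0],[0,0,0,0.1,0],[0,0,0,0.1,0],[0,0,0,0.1,0],[0,0,0,0,0],[0,0,0,0,0]]';python3 -m inch '[[0,0,0,0.05,0],[0,0,0,0,0],[0,0,0,0,0]]';python3 -m inch '[[0,0,0,0.05,0],[0,0,0,0,0],[0,0,0,0,0]]'
```

```text
clock: 8.07
tcp_pos: [0.5025, -0.1815, 0.2435]
ee_rot: [-180.0, -0.0, -74.3]
wrist_force: [0.1, 0.5, -0.4]
opening: 0.001
grip_force: 0.0
clock: 8.32
tcp_pos: [0.5025, -0.1816, 0.2421]
ee_rot: [-180.0, -0.0, -74.3]
wrist_force: [-0.2, 0.2, 2.2]
opening: -0.003
grip_force: 1.2
clock: 8.57
tcp_pos: [0.5026, -0.1815, 0.2404]
ee_rot: [-180.0, -0.0, -74.3]
wrist_force: [0.4, -0.2, 2.7]
opening: -0.0
grip_force: 1.4
```

Tip at 0.0674 m. I keep pressing to the stop at about 0.066.

```bash
python3 -m inch '[[0,0,0,0.05,0],[0,0,0,0,0],[0,0,0,0,0]]';python3 -m inch '[[0,0,0,0.04,0],[0,0,0,0,0],[0,0,0,0,0]]'
```

```text
clock: 8.82
tcp_pos: [0.5026, -0.1815, 0.2393]
ee_rot: [-180.0, -0.0, -74.3]
wrist_force: [-0.7, 1.0, 8.0]
opening: -0.0
grip_force: 4.0
clock: 9.07
tcp_pos: [0.5026, -0.1815, 0.2391]
ee_rot: [-179.9, -0.0, -74.3]
wrist_force: [-4.4, 3.4, 18.0]
opening: 0.006
grip_force: 9.1
```

The tip is hard against the stop at 0.066 m with 18 N, so blue is fully in. I lift and move over green.

```bash
python3 -m inch '[[0,0,0,-0.3,0],[0,0,0,-0.7,0],[0,0,0,-0.7,0],[0,0,0,-0.6,0],[0,0,0,0,0],[0,0,0,0,0]]'
python3 - <<'E'
from h import *
f=grab('wrist');cv2.imwrite('pics/w4.png',f['image'][:260,:,::-1])
h,s,v=cv2.split(hsv(f))
for n,m,z in (('G',(h>45)&(h<80),.073),('B',(h>100)&(h<125),.066)):
  for st,cc in blobs(m&(s>130)&(v>50),300):print(n,st,cc,cast(f,[cc],z)[0])
go(.519,-.240)
E
```

```text
clock: 9.57
tcp_pos: [0.5024, -0.1815, 0.3074]
ee_rot: [-179.9, -0.0, -74.3]
wrist_force: [0.1, 0.3, -0.5]
opening: 0.001
grip_force: 0.0
G [ 231   87   46   47 1679] [254.  109.6] [ 0.51988918 -0.24064917  0.073     ]
B [  32   81   71  148 5407] [ 67.6 149.6] [ 0.62642107 -0.1852121   0.066     ]
B [ 235  186   41   39 1270] [254.9 204.9] [ 0.5026902  -0.18171023  0.066     ]
tip [ 0.50206708 -0.18135484  0.13339556] tilt [ 7.92422836e-06  3.92093233e-04 -9.99999923e-01] rows units [ 2.03462793e+00 -1.62862976e-02 -7.62006366e-04] F [-0.36669019  0.20936637 -0.08745711] [-1.79993504e+02  2.15103433e-02 -7.43533239e+01]
```

View pics/w4.png

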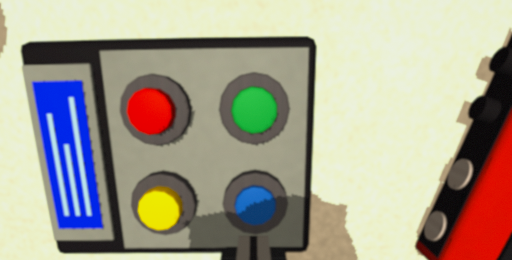

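Blue at (255,205) now sits lower and stays down, while the other keys are up. Green is at (0.5195, -0.2405), about 2.05 units along tool x.

```bash
python3 -m inch '[[0,0.5,0,0,0],[0,0.5,0,0,0],[0,0.5,0,0,0],[0,0.55,0,0,0],[0,0,0,0,0],[0,0,0,0.4,0],[0,0,0,0.4,0],[0,0,0,0.4,0],[0,0,0,0.4,0],[0,0,0,0.2,0],[0,0,0,0.1,0],[0,0,0,0.1,0],[0,0,0,0.1,0],[0,0,0,0.05,0],[0,0,0,0,0],[0,0,0,0,0]]';python3 -m inch '[[0,0,0,0.05,0],[0,0,0,0.05,0],[0,0,0,0,0],[0,0,0,0,0]]'
```

```text
clock: 10.95
tcp_pos: [0.5189, -0.2406, 0.2425]
ee_rot: [-180.0, -0.0, -74.3]
wrist_force: [-3.3, 1.5, 3.5]
opening: -0.002
grip_force: 1.7
clock: 11.28
tcp_pos: [0.5191, -0.2407, 0.2395]
ee_rot: [-180.0, -0.0, -74.3]
wrist_force: [-2.1, 1.6, 5.2]
opening: 0.001
grip_force: 3.1
```

```bash
python3 -m inch '[[0,0,0,0.05,0],[0,0,0,0,0],[0,0,0,0,0]]';python3 -m inch '[[0,0,0,0.03,0],[0,0,0,0,0],[0,0,0,0,0],[0,0,0,0,0]]'
python3 - <<'E'
from h import *
f=grab('top');g=grab('scene')
a=cv2.resize(f['image'][150:230,160:350],(760,320),interpolation=cv2.INTER_CUBIC);b=cv2.resize(g['image'][120:290,110:360],(400,272))
c=np.zeros((592,760,3),np.uint8);c[:320]=a;c[320:,:400]=b;cv2.imwrite('pics/fin.png',c[:,:,::-1])
E
```

```text
clock: 11.53
tcp_pos: [0.5191, -0.2407, 0.2393]
ee_rot: [-180.0, -0.0, -74.3]
wrist_force: [-6.3, 4.6, 18.4]
opening: -0.001
grip_force: 8.9
clock: 11.87
tcp_pos: [0.519, -0.2407, 0.2392]
ee_rot: [-179.9, -0.1, -74.3]
wrist_force: [-8.8, 5.7, 24.9]
opening: -0.002
grip_force: 12.3
```

View pics/fin.png

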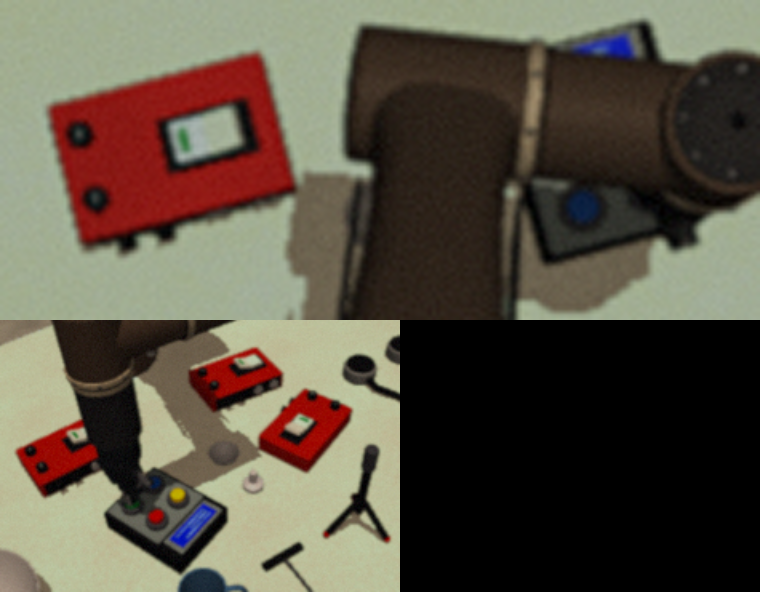

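The final views show the recorder where it stood with its rocker on, and the fingers on green at about (130,500). The tip is at 0.066 m with 25 N, so green is held at its stop.

```bash
python3 -c "
from rig import arm
print(arm.read_state()['wrist_force'],arm.hand_in())"
```

```text
the job is handed in; nothing more can be done
[-8.35008034  5.6080914  25.08452966] None
```

Handed in at about 12 s: the rocker is fully on, the blue key was pressed to its stop and stayed down, and the fingers are still holding the green key at its stop with about 25 N.

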